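# Refit a storage tin into a tight row

## Task

The loose tall tin standing on the bench belongs in the wooden rack, between the two other tall tins, but there is no room for it yet. Gently slide those two tall tins apart along the rack until the row is tight against both sprung end plates (feel for it, do not force the plates back), then slide the loose tin down into the gap, set down (not dropped) flat on the rack floor between them, in line with the row, and let go. All tins stay upright in the rack; leave the mug, the jar and the bowl where they are.

Things in the scene. Friction and masses are not known exactly. Their poses are not given: they have to be found in the camera images.
- rack: Fixed wooden rack: board 86 mm (own x) by 257 mm (own y, along the row). Rails at front and back stand 18 mm above its floor, leaving a channel 66 mm deep. Tins stand side by side along y. Origin: centre of the board's underside; x away from the robot, y left, z up. 207 mm between the end plates at rest, centred on the origin: the five tins fit with 3 mm to spare.
- rack_floor (a point): Centre of the rack floor, the upper face of its board, 8 mm above the bench; the tins stand on it. Axes as the rack.
- plate_left: Steel end plate 58 x 4 x 70 mm at the left (+y) end of the rack, moving outward up to 12 mm against a spring of 3 N per mm. It should not be pressed with more than about 25 N. Origin: middle of the lower edge of its inner face, 9 mm above the bench; axes as the rack.
- plate_right: The same at the right (-y) end of the rack.
- row_tall_left: The tall tin on the left (+y) in the row, 60 mm deep (own x), 44 mm wide (own y), 100 mm high, about 250 g, cream-painted box body, flat steel lid of the same outline, edges rounded 3 mm. Origin: centre of its underside; z up. Its axes are within a few degrees of the rack's. Slides on the rack floor under 3 to 5 N, up to 7 N with a short tin ahead of it; more means the row is tight.
- row_tall_right: The tall tin on the right (-y) in the row, the same: 60 mm deep (own x), 44 mm wide (own y), 100 mm high, about 250 g, cream-painted box body, flat steel lid of the same outline, edges rounded 3 mm. Origin: centre of its underside; z up. Axes and sliding as the left one. Pushed or held near the top these tins tip instead of sliding: hold them at mid-height or lower.
- loose_tin: The loose tall tin, standing upright on the bench to the left or right of the rack, the same make as the tall ones in the row: 60 mm deep (own x), 44 mm wide (own y), 100 mm high, about 250 g, cream-painted box body, flat steel lid of the same outline, edges rounded 3 mm. Origin: centre of its underside; z up.
- short_wide: The wider of the two short tins, 60 mm deep, 75 mm high, at one end of the row (left or right varies), between a tall tin and an end plate. The short tins' widths are not given, so how far each tall tin can slide outward differs from side to side and must be felt. Origin: centre of its underside.
- short_thin: The thinner short tin, 60 mm deep, 75 mm high, at the other end of the row. Origin: centre of its underside.
- mug: White mug, 76 mm across, 85 mm high, beside the rack, at the other end of it from the loose tin; bystander. Origin: centre of its underside.
- jar: Lidded amber glass jar, 56 mm across, 80 mm high, to the right of the rack, beyond the loose tin or mug; bystander. Origin: centre of its underside.
- bowl: White bowl, 110 mm across, 50 mm high, to the left of the rack, beyond the loose tin or mug; bystander. Origin: centre of its underside.
Not all that is in view belongs to the job. What is shaped like the row_tall_left but red or yellow is not meant. What is shaped like the short_thin but red is not meant.

How it is judged:
By the outcome, as a careful person would: the job done as asked, in the order asked, and still so for the second after the job is handed in, with the robot touching nothing.
It also fails if it takes over 70 s, if anything falls off the work surface, if the arm or the gripper's body presses on something with over 40 N, if the wrist force passes 120 N, or if a joint passes its speed limit or range.

## Robot

A 7-joint arm with a two-finger parallel gripper is mounted at the origin on the work surface. World frame = base frame: x ahead of the robot, y to its left, z up, the work surface at z = 0. Lengths are in m, angles in rad, forces in N, time in s.
With the tool pointing down it reaches from about 0.4 to 0.9 m from the base axis. Payload 5.6 kg.
Tool frame: the origin (TCP) lies midway between the tips of the shut fingers; the grasp point (between the pads) lies 19 mm behind it (arm.grip_point_offset is the distance from the TCP to the grasp point, in m); z points along the fingers, y is the line along which they close (so a half turn about z gives the same grasp; the last joint's range is limited). The gripper opens to 92 mm and grips with 3 to 60 N. Pads are 20 mm wide; open, the fingers measure 128 mm over their backs; the gripper's body (75 mm by 189 mm) begins 69 mm behind the grasp point.
Start: joints at [-1.371, 0.468, -0.012, 1.603, 0.006, 1.071, -0.056], TCP at [0.156, 0.631, 0.215] pointing down, gripper open.
Joint ranges: [-2.53, 2.53], [-0.31, 2.02], [-1.57, 1.55], [0.28, 2.44], [-1.29, 4.43], [0.15, 1.84], [-2.92, 2.92]. Speed limits (rad/s): [2.57, 2.57, 3.14, 3.14, 3.14, 3.14, 3.14].

## Interface

Orientations are given as a rotation vector (axis times angle).
In Python, from station import arm gives the robot as it stands.
- The arm moves only by the tool arm_command, never from a script. Its argument "plan" is text: rows parted by semicolons, each of 5 numbers parted by spaces: the shift along the tool's x, y, z in m, then the turn about the tool's z in degrees, then the opening, from -1 (shut) to 1 (fully open). A call has exactly 5 rows; each row shifts and turns the commanded pose from where the row before left it, along the tool's axes as they then stand; what a row does not reach is not made up. A row lasts 1/12 s, in which the tool goes at most 41.7 mm and 7.16 degrees, less where a joint would pass 70% of its speed; a pose out of reach is approached as far as the arm can. A call is refused whole if a number of a shift passes 0.0417 or a number of a turn 7.16, either way. A call with a gripper value outside its range is refused whole. The fingers move at their own pace and stop on an object; "grip_force" is the grip in N (left out, the last holds). Time passes only in rows, so rows that do not move let the fingers close, or fill a call up. It gives the time, the measured TCP pose, the force, the opening and the grip force at its end, in the units of the state.
- arm.get_state(): the state, without advancing time (a new reading comes with each control period).
- arm.grab_frame(name): name is "scene" or "top" or "wrist"; returns a dict with "image" (384x512x3 uint8, red, green, blue), "range_z" (384x512 float32, m along the optical axis (not along the pixel's ray), 0 where there is no reading), "camera_matrix" (3x3 intrinsics, pixels), "dist" ([k1, k2, p1, p2, k3] as OpenCV has them; the pictures are not rectified), "camera_from_world" (4x4, takes a point from world to camera coordinates); the wrist camera has in their place "hand_eye" (4x4, takes a point from camera to tool coordinates, whose origin is the TCP and whose axes are the flange's). Camera axes: x right, y down, z forward; pixel columns grow to the right and rows downward; lengths in m; the calibration is good to about 2 mm. A picture is of the moment at which its call begins: read the wrist's pose just before it.
- arm.hand_in(): hands the job in; it is judged then, once.
The state is a dict: "clock": time; "joint_positions": joint angles; "qvel": joint speeds; "joint_efforts": joint torques, N m; "ee_pos": TCP position; "orientation": TCP orientation; "contact_force": force on the tool from outside, world axes, zero at the start; "wrist_torque": the same for the moment, N m; "width": opening from 0.0 (shut) to 1.0 (fully open); "grip_force": force on a finger pad.
Only numpy, scipy, OpenCV 4.12 (cv2) and the standard library are available. Lean on these libraries where they do the work, as an engineer would, in place of code of your own. Each camera call takes 0.05 s, during which the arm holds its last target. There are 200 camera calls.

## Working session

There is one attempt and no reset: what is moved stays moved. The work goes in short steps, Python scripts to look and compute and a tool call to move; the robot and the scene stay as the last step left them, time stands still between calls to the robot, and variables do not carry over. Pictures are saved under pics/ and viewed, at most 10 in all, crops included, and the job is handed in when it is done.

Besides the shell and the picture viewer there is one more tool, called after "Call:" by a JSON object that holds its "fn" and its "kwargs", one argument or row to a line. arm_command: Moves the arm, as the interface text tells. Its arguments: {"type":"object","properties":{"plan":{"type":"string"},"grip_force":{"type":"number"}},"required":["plan"]}

```bash
mkdir -p pics; ls
python3 - <<'E'
from station import arm
import cv2,numpy as np
np.set_printoptions(precision=4,suppress=True)
s=arm.get_state();print(s)
for n in("top","scene"):
    f=arm.grab_frame(n);cv2.imwrite(f"pics/{n}0.png",f["image"][...,::-1]);np.savez(f"{n}0.npz",**f)
    print(f["camera_matrix"],f["dist"],f["camera_from_world"])
E
```

```text
pics
{'clock': 0.0, 'joint_positions': array([-1.371 ,  0.4668, -0.0116,  1.6017,  0.006 ,  1.0722, -0.0563]), 'qvel': array([-0.001 , -0.0003,  0.0002,  0.0002,  0.0001, -0.0004, -0.0009]), 'joint_efforts': array([ -0.0184, -48.05  ,  -0.0179, -22.0612,  -0.0503,  -0.3551,
        -0.0016]), 'ee_pos': array([0.1564, 0.6313, 0.2155]), 'orientation': array([0.3806, 3.1183, 0.0016]), 'contact_force': array([-0.6507,  0.1071, -1.4948]), 'wrist_torque': array([-0.0203, -0.0072, -0.0306]), 'grip_force': 3.3213636902655708, 'width': 1.001657832963662}
[[355.6957   0.     255.2709]
 [  0.     355.6957 190.9447]
 [  0.       0.       1.    ]] [-0.0457  0.      0.      0.      0.    ] [[-0.0008 -0.9997 -0.0229  0.0146]
 [-0.9988  0.0019 -0.048   0.5465]
 [ 0.048   0.0228 -0.9986  0.8718]
 [ 0.      0.      0.      1.    ]]
[[376.1949   0.     253.8494]
 [  0.     376.1949 187.8184]
 [  0.       0.       1.    ]] [-0.0032  0.      0.      0.      0.    ] [[ 0.0023  1.     -0.0075 -0.001 ]
 [ 0.8445 -0.0059 -0.5355 -0.4431]
 [-0.5355 -0.0051 -0.8445  1.3435]
 [ 0.      0.      0.      1.    ]]
```

View pics/top0.png

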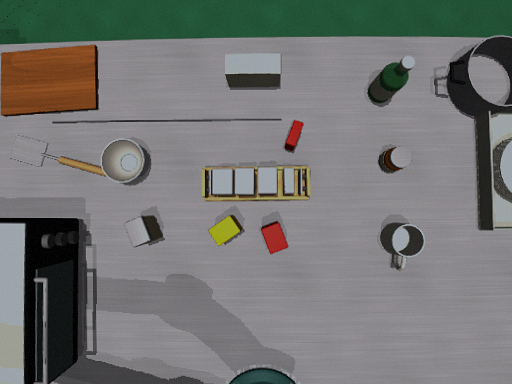

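View pics/scene0.png

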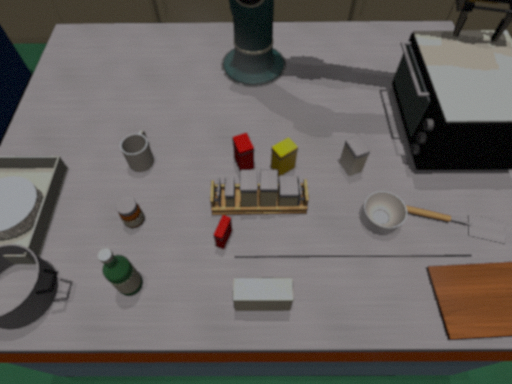

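The top view shows the rack at (256,183). From the left, the row is the wide short tin (222,182), tall left (245,182), tall right (267,180) and the thin short tin (289,181). The loose cream tin is at (143,230), the mug at (407,240), the jar at (397,158) and the bowl at (123,161). An oven stands at the left, near the parked arm. Next I'll measure from the depth images.

```bash
cat > h.py <<'E'
import numpy as np,cv2
def cloud(f,T=None):
    K=f["camera_matrix"];z=f["range_z"];h,w=z.shape
    uv=np.stack(np.meshgrid(np.arange(w),np.arange(h)),-1).reshape(-1,1,2).astype(np.float64)
    n=cv2.undistortPoints(uv,K,f["dist"])[:,0]
    P=np.c_[n,np.ones(len(n))]*z.reshape(-1,1)
    T=np.linalg.inv(f["camera_from_world"]) if T is None else T
    W=P@T[:3,:3].T+T[:3,3]; W[z.ravel()==0]=np.nan
    return W.reshape(h,w,3)
def rect(p):
    (c,s,a)=cv2.minAreaRect((p[:,:2]*1000).astype(np.float32));return np.round(c,1),np.round(s,1),round(a,1),len(p)
E
python3 - <<'E'
from h import *
np.set_printoptions(precision=4,suppress=True)
f=dict(np.load("top0.npz"));W=cloud(f)
def box(u0,u1,v0,v1,z0,z1):
    p=W[v0:v1,u0:u1].reshape(-1,3);return p[(p[:,2]>z0)&(p[:,2]<z1)]
print("bench",np.nanmedian(W[270:300,200:300,2]))
for n,b in dict(loose=(120,165,210,250,.09,.12),talls=(200,312,160,205,.09,.12),shorts=(200,312,160,205,.072,.09),rack=(195,320,160,205,.012,.04),bowl=(95,150,135,190,.03,.07),oven=(0,100,210,384,.06,.5),yellow=(200,245,210,250,.06,.12),red=(255,295,215,260,.06,.12)).items():
    p=box(*b);print(n,rect(p),p.min(0),p.max(0),np.median(p,0))
# height profile along row
row=W[181:184,198:316].mean(0); print(np.c_[np.arange(198,316),row[:,1]*1000,row[:,2]*1000].round(0).astype(int).tolist())
E
```

```text
bench 0.0009859963778056091
loose (array([452. , 279.9]), array([60.9, 43.3]), 22.4, 513) [0.4181 0.2505 0.09  ] [0.486  0.308  0.1055] [0.4522 0.2785 0.1006]
talls (array([566.4,  10.8]), array([60.9, 93.6]), 1.6, 1060) [ 0.5357 -0.0366  0.092 ] [0.5979 0.057  0.1131] [0.5663 0.0147 0.1088]
shorts (array([567. ,  12.2]), array([ 61.4, 215.6]), 0.7, 964) [ 0.5361 -0.0955  0.0722] [0.5985 0.1199 0.0877] [0.5675 0.0761 0.0835]
rack (array([567.6,  12.1]), array([ 83.3, 257. ]), 1.1, 697) [ 0.5241 -0.1157  0.012 ] [0.6095 0.1404 0.04  ] [0.5338 0.0094 0.0267]
bowl (array([620.2, 337.8]), array([106.9, 108. ]), 45.3, 587) [0.5669 0.2844 0.0301] [0.6748 0.3926 0.0552] [0.63   0.3643 0.0457]
oven (array([309.9, 478.4]), array([376.2, 131.1]), 12.7, 11543) [0.1212 0.4256 0.06  ] [0.48   0.5838 0.2236] [0.3154 0.4585 0.1988]
yellow (array([455.2,  82.2]), array([44. , 60.8]), 34.8, 548) [0.4203 0.0463 0.0604] [0.4905 0.1156 0.1051] [0.4569 0.0799 0.1008]
red (array([438.7, -30.7]), array([60.3, 44. ]), 21.4, 546) [ 0.404  -0.061   0.0623] [ 0.4728 -0.0008  0.1048] [ 0.4395 -0.0298  0.1008]
[
[... 1172 characters left out ...]
, 109], [273, -28, 108], [274, -30, 109], [275, -32, 110], [276, -34, 109], [277, -40, 9], [278, -43, 9], [279, -45, 8], [280, -48, 11], [281, -50, 11], [282, -53, 9], [283, -53, 50], [284, -54, 83], [285, -56, 84], [286, -58, 86], [287, -60, 83], [288, -63, 85], [289, -65, 85], [290, -67, 82], [291, -70, 84], [292, -72, 83], [293, -74, 84], [294, -77, 82], [295, -85, 7], [296, -88, 10], [297, -90, 9], [298, -92, 22], [299, -92, 46], [300, -91, 71], [301, -93, 79], [302, -95, 80], [303, -105, 9], [304, -108, 10], [305, -109, 24], [306, -108, 45], [307, -109, 58], [308, -111, 60], [309, -114, 60], [310, -116, 59], [311, -126, 2], [312, -129, 2], [313, -131, 1], [314, -134, 2], [315, -136, 1]]
```

```bash
cat > plan.py <<'E'
import sys,numpy as np
from scipy.spatial.transform import Rotation as R
from station import arm
# usage: plan.py x y z yaw_of_tool_y_deg nrows : world straight line in tool axes
def pose():
    s=arm.get_state();M=R.from_rotvec(s["orientation"]).as_matrix()
    return s,np.array(s["ee_pos"]),M
if __name__=="__main__":
    x,y,z,a,n=map(float,sys.argv[1:6]);n=int(n);s,p,M=pose()
    t=np.array([x,y,z]);a0=np.degrees(np.arctan2(M[1,1],M[0,1]));da=a-a0
    print("pos",p.round(4),"tooly az",round(a0,2),"tilt",M[:,2].round(4),"dturn",round(-da,2),"d",(t-p).round(4))
    for i in range(n):
        d=R.from_rotvec([0,0,-np.radians(0)]).as_matrix()
        Mi=R.from_rotvec([0,0,np.radians(da*i/n)]).as_matrix()@M
        print(*((Mi.T@(t-p)/n).round(4)),round(-da/n,2),end="; ");
        if i%5==4:print()
E
python3 - <<'E'
from h import *
f=dict(np.load("scene0.npz"));W=cloud(f);p=W.reshape(-1,3)
np.set_printoptions(precision=3,suppress=True)
o=p[(p[:,1]>.35)&(p[:,2]>.1)&(p[:,0]<.5)];print(o.min(0),o.max(0))
for y in np.arange(.36,.8,.04):
    q=o[(abs(o[:,1]-y)<.02)]
    if len(q):print(round(y,2),q[:,0].min(),q[:,0].max(),q[:,2].max())
E
python3 plan.py 0.156 0.631 0.335 76 5; python3 plan.py .567 .036 .215 1.1 30
```

```text
[0.121 0.427 0.1  ] [0.483 0.736 0.346]
0.44 0.12515430601813138 0.47899142319568055 0.21534064355746363
0.48 0.12057628219377592 0.4823436688575581 0.22258579584707006
0.52 0.12559947344691613 0.4825585584183488 0.3357058477892678
0.56 0.12282192615048959 0.48240932101340195 0.3372859420346289
0.6 0.1280976105398054 0.4821841904617601 0.3418720679133864
0.64 0.1256940785541084 0.48190838357937293 0.3462904750961887
0.68 0.1273172316283504 0.481453083934573 0.3224150431165681
0.72 0.1307898693377585 0.2524482720809247 0.22115845384600163
pos [0.1564 0.6313 0.2155] tooly az 76.08 tilt [ 2.e-04  1.e-03 -1.e+00] dturn 0.08 d [-0.0004 -0.0003  0.1195]
0.0001 -0.0001 -0.0239 0.02; 0.0001 -0.0001 -0.0239 0.02; 0.0001 -0.0001 -0.0239 0.02; 0.0001 -0.0001 -0.0239 0.02; 0.0001 -0.0001 -0.0239 0.02; 
pos [0.1564 0.6313 0.2155] tooly az 76.08 tilt [ 2.e-04  1.e-03 -1.e+00] dturn 74.98 d [ 4.106e-01 -5.953e-01 -5.000e-04]
-0.0181 -0.016 -0.0 2.5; -0.0187 -0.0152 -0.0 2.5; -0.0194 -0.0143 0.0 2.5; -0.02 -0.0135 0.0 2.5; -0.0206 -0.0126 0.0 2.5; 
-0.0211 -0.0117 0.0 2.5; -0.0216 -0.0108 0.0 2.5; -0.022 -0.0098 0.0 2.5; -0.0224 -0.0088 0.0 2.5; -0.0228 -0.0078 0.0 2.5; 
-0.0231 -0.0068 0.0 2.5; -0.0234 -0.0058 0.0 2.5; -0.0236 -0.0048 0.0 2.5; -0.0238 -0.0038 0.0 2.5; -0.024 -0.0027 0.0 2.5; 
-0.024 -0.0017 0.0 2.5; -0.0241 -0.0006 0.0 2.5; -0.0241 0.0004 0.0 2.5; -0.0241 0.0015 0.0 2.5; -0.024 0.0025 0.0 2.5; 
-0.0238 0.0036 0.0 2.5; -0.0237 0.0046 0.0 2.5; -0.0234 0.0056 0.0 2.5; -0.0232 0.0066 0.0 2.5; -0.0229 0.0076 0.0 2.5; 
-0.0225 0.0086 0.0 2.5; -0.0221 0.0096 0.0 2.5; -0.0217 0.0106 0.0 2.5; -0.0212 0.0115 0.0 2.5; -0.0207 0.0124 0.0 2.5;
```

Call:
{"fn": "arm_command", "kwargs": {
  "plan": "0 0 -0.024 0 1; 0 0 -0.024 0 1; 0 0 -0.024 0 1; 0 0 -0.024 0 1; 0 0 -0.024 0 1"
}}

```text
clock: 0.52
ee_pos: [0.1562, 0.6303, 0.3345]
orientation: [-0.381, -3.118, 0.003]
contact_force: [0.4, 0.4, -6.7]
width: 1.003
grip_force: 0.0
```

Call:
{"fn": "arm_command", "kwargs": {
  "plan": "-0.018 -0.016 0 2.5 1; -0.019 -0.015 0 2.5 1; -0.019 -0.014 0 2.5 1; -0.02 -0.0135 0 2.5 1; -0.021 -0.0125 0 2.5 1"
}}

```text
clock: 0.93
ee_pos: [0.2254, 0.5306, 0.3334]
orientation: [-0.721, -3.058, 0.003]
contact_force: [0.6, -0.1, -6.3]
width: 0.998
grip_force: 0.0
```

Call:
{"fn": "arm_command", "kwargs": {
  "plan": "-0.021 -0.012 0 2.5 1; -0.0215 -0.011 0 2.5 1; -0.022 -0.01 0 2.5 1; -0.0225 -0.009 0 2.5 1; -0.023 -0.008 0 2.5 1"
}}

```text
clock: 1.35
ee_pos: [0.2937, 0.4302, 0.3339]
orientation: [-1.051, -2.961, 0.002]
contact_force: [0.6, 0.7, -7.2]
width: 1.002
grip_force: 0.0
```

Call:
{"fn": "arm_command", "kwargs": {
  "plan": "-0.023 -0.007 0 2.5 1; -0.0235 -0.006 0 2.5 1; -0.0235 -0.005 0 2.5 1; -0.024 -0.004 0 2.5 1; -0.024 -0.0025 0 2.5 1"
}}

```text
clock: 1.77
ee_pos: [0.3624, 0.3301, 0.3346]
orientation: [-1.369, -2.828, -0.0]
contact_force: [0.5, -0.1, -6.1]
width: 0.997
grip_force: 0.0
```

Call:
{"fn": "arm_command", "kwargs": {
  "plan": "-0.024 -0.0015 0 2.5 1; -0.024 -0.0005 0 2.5 1; -0.024 0.0005 0 2.5 1; -0.024 0.0015 0 2.5 1; -0.024 0.0025 0 2.5 1"
}}

```text
clock: 2.18
ee_pos: [0.4308, 0.2312, 0.3347]
orientation: [-1.669, -2.662, -0.001]
contact_force: [0.1, -0.4, -6.2]
width: 0.999
grip_force: 0.0
```

Call:
{"fn": "arm_command", "kwargs": {
  "plan": "-0.024 0.0035 0.01 2.5 1; -0.0235 0.0045 0.01 2.5 1; -0.0235 0.0055 0.01 2.5 1; -0.023 0.0065 0.01 2.5 1; -0.023 0.0075 0.01 2.5 1"
}}

```text
clock: 2.6
ee_pos: [0.4984, 0.1317, 0.2843]
orientation: [1.948, 2.464, 0.001]
contact_force: [0.1, 1.2, -6.7]
width: 1.0
grip_force: 0.0
```

Call:
{"fn": "arm_command", "kwargs": {
  "plan": "-0.0225 0.0085 0.01 2.5 1; -0.022 0.0095 0.01 2.5 1; -0.0215 0.0105 0.01 2.5 1; -0.021 0.0115 0 2.5 1; -0.0205 0.0125 0 2.5 1"
}}

```text
clock: 3.02
ee_pos: [0.5659, 0.033, 0.2539]
orientation: [-2.205, -2.237, 0.002]
contact_force: [0.2, -0.1, -6.6]
width: 0.997
grip_force: 0.0
```

```bash
python3 plan.py .567 .036 .24 1.1 1
python3 - <<'E'
from station import arm
import cv2,numpy as np
from plan import pose
s,p,M=pose();f=arm.grab_frame("wrist");cv2.imwrite("pics/w0.png",f["image"][...,::-1]);np.savez("w0.npz",p=p,M=M,**f)
print(f["hand_eye"].round(4),s["contact_force"])
E
```

```text
pos [0.5659 0.033  0.2539] tooly az 0.84 tilt [-1.2e-03 -4.0e-04 -1.0e+00] dturn -0.26 d [ 0.0011  0.003  -0.0139]
0.003 0.0012 0.0139 -0.26; [[-1.400e-03 -9.567e-01 -2.912e-01  8.350e-02]
 [ 1.000e+00 -1.400e-03 -2.000e-04 -2.000e-04]
 [-2.000e-04 -2.912e-01  9.567e-01 -1.710e-01]
 [ 0.000e+00  0.000e+00  0.000e+00  1.000e+00]] [ 0.21890474 -0.06033589 -6.62705984]
```

View wrist.

```bash
cat > wm.py <<'E'
from h import *
import sys
def wcloud(fn):
    f=dict(np.load(fn));T=np.eye(4);T[:3,:3]=f["M"];T[:3,3]=f["p"];return cloud(f,T@f["hand_eye"])
def segs(W,zlo,zhi,x0=.515,x1=.62,y0=-.14,y1=.17):
    p=W.reshape(-1,3);p=p[(p[:,2]>zlo)&(p[:,2]<zhi)&(p[:,0]>x0)&(p[:,0]<x1)&(p[:,1]>y0)&(p[:,1]<y1)]
    g=np.zeros((700,1200),np.uint8);ij=((p[:,:2]-[0.3,-.3])*2000).astype(int)
    ok=((ij>=0)&(ij<[700,1200])).all(1);ij=ij[ok];p=p[ok];g[ij[:,0],ij[:,1]]=1
    g=cv2.morphologyEx(g,cv2.MORPH_CLOSE,np.ones((5,5)))
    n,l=cv2.connectedComponents(g);L=l[ij[:,0],ij[:,1]]
    for k in range(1,n):
        q=p[L==k]
        if len(q)>150:
            print(rect(q),"z",np.median(q[:,2]).round(4),"y",q[:,1].min().round(4),q[:,1].max().round(4),"x",q[:,0].min().round(4),q[:,0].max().round(4))
if __name__=="__main__":
    W=wcloud(sys.argv[1])
    for r in((.1,.12),(.074,.09),(.02,.035),(.05,.07)):print(r);segs(W,*r)
E
python3 wm.py w0.npz
```

```text
(0.1, 0.12)
(array([565.9, -10.8]), array([60.1, 44.1]), 0.1, 1987) z 0.1087 y -0.0328 0.0113 x 0.5358 0.5959
(array([564.9,  40. ]), array([44.6, 59.2]), 89.3, 2212) z 0.1087 y 0.0176 0.0625 x 0.5352 0.5946
(0.074, 0.09)
(array([565.9,  92. ]), array([47.3, 60.2]), 90.0, 2321) z 0.0837 y 0.0684 0.1156 x 0.5358 0.596
(array([564.6, 120.5]), array([57.2,  3.2]), 0.8, 212) z 0.0799 y 0.1185 0.1225 x 0.536 0.5932
(array([566.2, -89.5]), array([57.7,  3.9]), 0.4, 205) z 0.0789 y -0.0915 -0.0874 x 0.5374 0.5951
(array([567. , -60.8]), array([58.5, 24.3]), 0.2, 901) z 0.0837 y -0.0729 -0.0486 x 0.5377 0.5963
(0.02, 0.035)
(array([531.8,  14.8]), array([ 15.6, 256.4]), 0.5, 808) z 0.0268 y -0.1134 0.1429 x 0.5229 0.5386
(array([602.3,  15.9]), array([  8.9, 256.1]), 0.2, 689) z 0.0268 y -0.1122 0.1439 x 0.5975 0.6071
(0.05, 0.07)
(array([564.4, 139.5]), array([64.5,  7.8]), 0.7, 453) z 0.0588 y 0.1355 0.1438 x 0.5322 0.5967
(array([ 565.9, -108.9]), array([65.4,  8.9]), 0.6, 267) z 0.0587 y -0.1133 -0.1042 x 0.5332 0.5985
(array([566. , -88.1]), array([57.6,  2.3]), 0.5, 248) z 0.0623 y -0.0894 -0.087 x 0.5372 0.5948
```

View pics/w0.png

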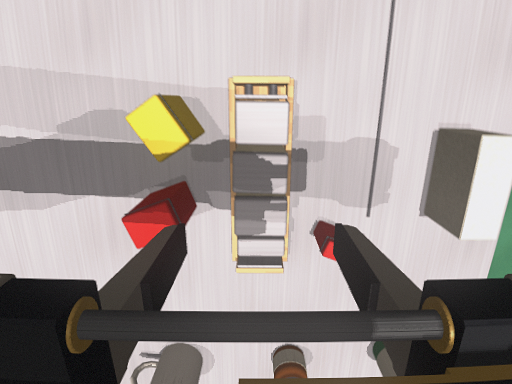

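The wrist view shows the row lengthways. The left tall tin is at (263,173), measured at (565, 40) mm, with the yellow and red decoys beside the rack. I'll descend on the left tall tin, straddling its depth.

Call:
{"fn": "arm_command", "kwargs": {
  "plan": "0.007 -0.001 0.022 0 1; 0 0 0.022 0 1; 0 0 0.022 0 1; 0 0 0.022 0 1; 0 0 0.022 0 1"
}}

```text
clock: 3.48
ee_pos: [0.5646, 0.0412, 0.1438]
orientation: [2.202, 2.24, 0.0]
contact_force: [0.5, 0.8, -6.2]
width: 1.004
grip_force: 0.0
```

Call:
{"fn": "arm_command", "kwargs": {
  "plan": "0 0 0.022 0 1; 0 0 0.022 0 1; 0 0 0.022 0 1; 0 0 0.022 0 1; 0 0 0.022 0 1"
}}

```text
clock: 3.9
ee_pos: [0.5647, 0.0412, 0.0337]
orientation: [2.202, 2.24, 0.0]
contact_force: [0.4, -0.1, -6.7]
width: 0.995
grip_force: 0.0
```

Call:
{"fn": "arm_command", "kwargs": {
  "plan": "0 0 0 0 0.4; 0 0 0 0 0.3; 0 0 0 0 0.2; 0 0 0 0 0.1; 0 0 0 0 0",
  "grip_force": 15
}}

```text
clock: 4.32
ee_pos: [0.5656, 0.0423, 0.036]
orientation: [2.2, 2.241, 0.003]
contact_force: [-2.7, -0.4, -5.1]
width: 0.662
grip_force: 1.2
```

Call:
{"fn": "arm_command", "kwargs": {
  "plan": "0 0 0 0 0; 0 0 0 0 0; 0 0 0 0 0; 0 0 0 0 0; 0 0 0 0 0"
}}

```text
clock: 4.73
ee_pos: [0.5655, 0.0423, 0.036]
orientation: [2.2, 2.242, 0.003]
contact_force: [-3.2, 0.5, 6.4]
width: 0.657
grip_force: 14.9
```

```bash
cat > snap.py <<'E'
import sys,cv2,numpy as np
from station import arm
from plan import pose
n=sys.argv[1];s,p,M=pose();f=arm.grab_frame("wrist");cv2.imwrite(f"pics/{n}.png",f["image"][...,::-1]);np.savez(n+".npz",p=p,M=M,**f)
print("pos",p.round(4),"az",np.degrees(np.arctan2(M[1,1],M[0,1])).round(2),"zaxis",M[:,2].round(4),"F",s["contact_force"].round(2),"tq",s["wrist_torque"].round(2),"w",round(s["width"]*92,1),"g",round(s["grip_force"],1),s["clock"])
E
python3 snap.py w1; python3 wm.py w1.npz
```

```text
pos [0.5655 0.0423 0.036 ] az 1.08 zaxis [ 1.6e-03  8.0e-04 -1.0e+00] F [-3.23  0.46  6.44] tq [ 0.17  0.79 -0.02] w 60.4 g 14.9 4.7333
(0.1, 0.12)
(array([565. ,  47.3]), array([92.6, 32.2]), 1.2, 8806) z 0.1085 y 0.0306 0.063 x 0.5186 0.6112
(array([565.1,  24.9]), array([60.2, 15. ]), 0.7, 3108) z 0.1089 y 0.0176 0.0327 x 0.535 0.5952
(array([565.9,  10. ]), array([59.7,  4.1]), 0.5, 1747) z 0.104 y 0.0076 0.0119 x 0.5361 0.5958
(0.074, 0.09)
(array([525.4,  52.8]), array([14.6,  1.9]), 0.6, 462) z 0.0833 y 0.0518 0.0538 x 0.5181 0.5327
(array([565.2,  61.7]), array([ 2.2, 58.4]), 89.5, 2034) z 0.0828 y 0.0604 0.063 x 0.536 0.5944
(array([565.9,  95.5]), array([60.5, 54.5]), 0.1, 16360) z 0.0837 y 0.0683 0.1229 x 0.5356 0.5962
(array([604.4,  54.2]), array([13.5,  1.9]), 0.7, 453) z 0.083 y 0.0532 0.0552 x 0.5976 0.6111
(0.02, 0.035)
(array([530.1, 128.9]), array([22.1, 21. ]), 69.5, 505) z 0.0267 y 0.1193 0.1429 x 0.5234 0.5438
(array([598.6, 130.2]), array([21.3, 20.2]), 20.4, 481) z 0.0267 y 0.1218 0.1433 x 0.5851 0.6057
(0.05, 0.07)
(array([526.4,  52.4]), array([12. ,  1.6]), 3.1, 316) z 0.0614 y 0.0513 0.0534 x 0.5204 0.5323
(array([564.4, 139.6]), array([65.9,  8.1]), 0.2, 2655) z 0.0588 y 0.1356 0.1438 x 0.5315 0.5973
(array([565.1,  61.7]), array([ 1.5, 58.3]), 89.4, 240) z 0.0688 y 0.0608 0.0626 x 0.536 0.5943
(array([566. , 115.8]), array([60.6,  1.2]), 0.2, 323) z 0.062 y 0.1151 0.1164 x 0.5357 0.5963
(array([603.8,  53.7]), array([ 1.8, 12.9]), 89.1, 333) z 0.0614 y 0.0527 0.0545 x 0.5973 0.6103
```

View pics/w1.png

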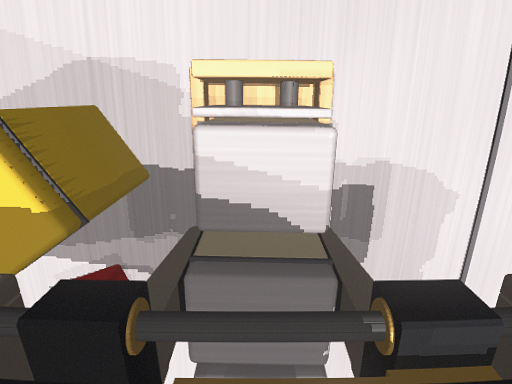

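The pads hold the tin's front and back centrally: tin lid edge at row 260, short tin at (264,180), left plate at row 113. The vertical force shifted, so I'll relieve it by rising 2 mm, then feel to the left.

Call:
{"fn": "arm_command", "kwargs": {
  "plan": "0 0 -0.001 0 0; 0 0 -0.001 0 0; 0 0 0 0 0; 0 0 0 0 0; 0 0 0 0 0"
}}

```text
clock: 5.2
ee_pos: [0.5641, 0.0424, 0.0361]
orientation: [-2.2, -2.242, 0.001]
contact_force: [-0.9, 0.7, -8.2]
width: 0.653
grip_force: 14.9
```

Call:
{"fn": "arm_command", "kwargs": {
  "plan": "0.001 0 0 0 0; 0.001 0 0 0 0; 0.001 0 0 0 0; 0.001 0 0 0 0; 0.001 0 0 0 0"
}}

```text
clock: 5.62
ee_pos: [0.5645, 0.0474, 0.0365]
orientation: [-2.2, -2.242, 0.0]
contact_force: [0.2, -0.6, -8.5]
width: 0.658
grip_force: 14.9
```

Call:
{"fn": "arm_command", "kwargs": {
  "plan": "0.0005 0 0 0 0; 0.0005 0 0 0 0; 0.0005 0 0 0 0; 0.0005 0 0 0 0; 0 0 0 0 0"
}}

```text
clock: 6.03
ee_pos: [0.5644, 0.0489, 0.0366]
orientation: [2.201, 2.242, -0.001]
contact_force: [-0.1, -0.8, -9.6]
width: 0.658
grip_force: 14.9
```

Call:
{"fn": "arm_command", "kwargs": {
  "plan": "0.0002 0 0.0006 0 0; 0.0003 0 0 0 0; 0.0005 0 0 0 0; 0.0005 0 0 0 0; 0 0 0 0 0"
}}

```text
clock: 6.45
ee_pos: [0.5648, 0.0508, 0.0361]
orientation: [2.2, 2.242, 0.001]
contact_force: [0.4, -1.4, -7.6]
width: 0.658
grip_force: 14.9
```

```bash
python3 snap.py w2; python3 wm.py w2.npz | grep -E "z 0.08|z 0.1"
```

```text
pos [0.5648 0.0508 0.0361] az 1.08 zaxis [ 6.e-04 -0.e+00 -1.e+00] F [ 0.44 -1.36 -7.56] tq [-0.17 -0.04  0.02] w 60.5 g 14.9 6.45
(array([564.3,  55.8]), array([92.9, 32. ]), 1.1, 8851) z 0.1085 y 0.0391 0.0715 x 0.5178 0.6106
(array([564.3,  33.5]), array([59.8, 15. ]), 0.0, 3087) z 0.1089 y 0.026 0.041 x 0.5344 0.5942
(array([524.9,  61.2]), array([14.4,  2.1]), 2.5, 460) z 0.0835 y 0.0604 0.0625 x 0.5177 0.5321
(array([566. ,  96.1]), array([54.3, 61. ]), 89.4, 17082) z 0.0838 y 0.0687 0.1232 x 0.5352 0.5965
(array([603.7,  62.8]), array([13.9,  2. ]), 2.1, 448) z 0.0828 y 0.0616 0.0637 x 0.5968 0.6107
```

Call:
{"fn": "arm_command", "kwargs": {
  "plan": "0.0003 0 0.0004 0 0; 0.0003 0 0 0 0; 0.0004 0 0 0 0; 0 0 0 0 0; 0 0 0 0 0"
}}

```text
clock: 6.92
ee_pos: [0.5648, 0.0509, 0.036]
orientation: [2.2, 2.241, -0.0]
contact_force: [-1.5, -5.1, -0.4]
width: 0.66
grip_force: 14.9
```

Call:
{"fn": "arm_command", "kwargs": {
  "plan": "0.0003 0 0 0 0; 0.0003 0 0 0 0; 0.0004 0 0 0 0; 0 0 0 0 0; 0 0 0 0 0"
}}

```text
clock: 7.33
ee_pos: [0.5649, 0.0511, 0.0361]
orientation: [2.2, 2.24, -0.001]
contact_force: [-1.8, -6.9, -1.2]
width: 0.654
grip_force: 14.9
```

Call:
{"fn": "arm_command", "kwargs": {
  "plan": "0.0003 0 -0.0004 0 0; 0.0003 0 0 0 0; 0.0004 0 0 0 0; 0 0 0 0 0; 0 0 0 0 0"
}}

```text
clock: 7.75
ee_pos: [0.5648, 0.052, 0.0361]
orientation: [2.2, 2.24, -0.001]
contact_force: [0.2, -7.2, -3.6]
width: 0.655
grip_force: 14.8
```

```bash
python3 snap.py w3; python3 wm.py w3.npz | grep -E "z 0.0[78]|z 0.1|z 0.05"
```

```text
pos [0.5648 0.052  0.0361] az 1.03 zaxis [ 8.0e-04 -1.9e-03 -1.0e+00] F [ 0.24 -7.23 -3.56] tq [-1.2   0.05  0.06] w 60.2 g 14.8 7.75
(array([564.3,  56.8]), array([93.1, 32.3]), 0.3, 8795) z 0.1085 y 0.0405 0.0728 x 0.5178 0.6108
(array([564.3,  35.2]), array([15.6, 59.6]), 88.5, 3104) z 0.109 y 0.0271 0.0427 x 0.5344 0.5941
(array([524.8,  62.6]), array([ 1.7, 14.3]), 89.6, 470) z 0.0831 y 0.0617 0.0634 x 0.5177 0.532
(array([565.7,  97.2]), array([54.4, 61.2]), 89.4, 17106) z 0.0838 y 0.0697 0.1242 x 0.535 0.5965
(array([604.,  64.]), array([14.1,  1.8]), 0.6, 453) z 0.083 y 0.063 0.0648 x 0.5969 0.6111
(array([564.7, 139.7]), array([66.3,  8.2]), 0.5, 2505) z 0.0588 y 0.1355 0.144 x 0.5315 0.5979
```

```bash
cat > gapm.py <<'E'
import sys
from wm import *
for fn in sys.argv[1:]:
    W=wcloud(fn).reshape(-1,3);W=W[(W[:,0]>.545)&(W[:,0]<.585)]
    s=W[(W[:,2]>.0822)&(W[:,2]<.0855)];pl=W[(W[:,2]>.077)&(W[:,2]<.0815)&((W[:,1]>.11)|(W[:,1]<-.08))];fr=W[(W[:,2]>.056)&(W[:,2]<.062)&((W[:,1]>.13)|(W[:,1]<-.1))]
    for n,q in(("short",s),("plate",pl),("frame",fr)):
        for sg in(1,-1):
            y=q[q[:,1]*sg>.0.__class__(0.035),1] if 0 else q[q[:,1]*sg>.035,1]
            if len(y)>30:print(fn,n,"L" if sg>0 else "R",np.percentile(y,[1,99]).round(4),len(y))
E
sed -i 's/y=q\[q\[:,1\]\*sg>.0.__class__(0.035),1\] if 0 else /y=/' gapm.py
python3 gapm.py w0.npz w1.npz w2.npz w3.npz
```

```text
w0.npz short L [0.0621 0.1147] 1503
w0.npz short R [-0.0713 -0.0498] 501
w0.npz plate L [0.1155 0.1223] 148
w0.npz plate R [-0.0914 -0.0876] 103
w0.npz frame L [0.1356 0.1436] 274
w0.npz frame R [-0.1133 -0.1046] 162
w1.npz short L [0.0618 0.1152] 10204
w1.npz plate L [0.1155 0.1227] 1126
w1.npz frame L [0.1357 0.1435] 1557
w2.npz short L [0.0703 0.1176] 9848
w2.npz plate L [0.1179 0.123 ] 1132
w2.npz frame L [0.1356 0.1437] 1538
w3.npz short L [0.0715 0.1188] 9836
w3.npz plate L [0.1191 0.1241] 1135
w3.npz frame L [0.1356 0.1436] 1530
```

The left side is tight: the plate was just touched, displaced about 1 mm. I'll unload, release and go to the right tall tin.

Call:
{"fn": "arm_command", "kwargs": {
  "plan": "-0.001 0 0 0 0; -0.001 0 0 0 0; -0.0003 0 0 0 0; 0 0 0 0 0; 0 0 0 0 0"
}}

```text
clock: 8.22
ee_pos: [0.5648, 0.0518, 0.036]
orientation: [2.2, 2.242, 0.001]
contact_force: [0.4, -2.9, -5.6]
width: 0.66
grip_force: 14.9
```

Call:
{"fn": "arm_command", "kwargs": {
  "plan": "0 0 0 0 0.4; 0 0 0 0 0.7; 0 0 0 0 1; 0 0 0 0 1; 0 0 0 0 1"
}}

```text
clock: 8.63
ee_pos: [0.5644, 0.0519, 0.0359]
orientation: [-2.199, -2.243, -0.0]
contact_force: [-0.2, 0.3, -6.6]
width: 0.967
grip_force: 0.0
```

Call:
{"fn": "arm_command", "kwargs": {
  "plan": "0 0 -0.02 0 1; 0 0 -0.02 0 1; 0 0 -0.02 0 1; 0 0 -0.02 0 1; 0 0 -0.02 0 1"
}}

```text
clock: 9.05
ee_pos: [0.5643, 0.0516, 0.1369]
orientation: [-2.2, -2.242, 0.0]
contact_force: [0.2, 1.0, -8.6]
width: 0.997
grip_force: 0.0
```

Call:
{"fn": "arm_command", "kwargs": {
  "plan": "-0.02 0 -0.01 0 1; -0.02 0 -0.01 0 1; -0.02 0 -0.01 0 1; -0.001 0 -0.01 0 1; 0 0 0 0 1"
}}

```text
clock: 9.47
ee_pos: [0.5668, -0.0105, 0.178]
orientation: [2.202, 2.238, 0.005]
contact_force: [0.2, 0.1, -6.2]
width: 1.003
grip_force: 0.0
```

```bash
python3 snap.py w4; python3 wm.py w4.npz|head -8;python3 gapm.py w4.npz
```

```text
pos [ 0.5668 -0.0105  0.178 ] az 0.93 zaxis [ 3.4e-03  7.0e-04 -1.0e+00] F [ 0.24  0.11 -6.2 ] tq [ 0.29 -0.08 -0.01] w 92.3 g 0.0 9.4667
(0.1, 0.12)
(array([564.3,  49.2]), array([43.6, 60.3]), 89.4, 4152) z 0.1088 y 0.0272 0.071 x 0.5342 0.5945
(array([565.9, -10.8]), array([43.6, 60.2]), 90.0, 3536) z 0.1087 y -0.0326 0.011 x 0.5358 0.596
(0.074, 0.09)
(array([566.4,  97.4]), array([52.6, 60.4]), 89.5, 4710) z 0.0837 y 0.071 0.1236 x 0.536 0.5967
(array([565.7,  10.5]), array([58. ,  1.5]), 0.2, 258) z 0.0823 y 0.0097 0.0112 x 0.5367 0.5947
(array([566.3, -89.8]), array([57.5,  5. ]), 0.3, 336) z 0.079 y -0.0922 -0.0871 x 0.5376 0.5951
(array([567.3, -60.6]), array([60. , 23.6]), 0.8, 1512) z 0.0836 y -0.0728 -0.0489 x 0.5374 0.5972
w4.npz short L [0.072  0.1181] 2809
w4.npz short R [-0.0721 -0.0499] 845
w4.npz plate L [0.1191 0.1235] 263
w4.npz plate R [-0.0916 -0.0876] 168
w4.npz frame L [0.1355 0.1436] 496
w4.npz frame R [-0.113  -0.1047] 252
```

Call:
{"fn": "arm_command", "kwargs": {
  "plan": "0 -0.001 0.02 0 1; 0 0 0.02 0 1; 0 0 0.02 0 1; 0 0 0.02 0 1; 0 0 0.02 0 1"
}}

```text
clock: 9.93
ee_pos: [0.564, -0.0073, 0.0741]
orientation: [-2.196, -2.244, 0.001]
contact_force: [-0.2, -0.5, -6.0]
width: 0.999
grip_force: 0.0
```

Call:
{"fn": "arm_command", "kwargs": {
  "plan": "0 0 0.02 0 1; 0 0 0.02 0 1; 0 0 0.002 0 1; 0 0 0 0 0.5; 0 0 0 0 0.3"
}}

```text
clock: 10.35
ee_pos: [0.5649, -0.0088, 0.0342]
orientation: [-2.199, -2.243, -0.0]
contact_force: [0.1, -0.2, -7.3]
width: 0.876
grip_force: 0.0
```

Call:
{"fn": "arm_command", "kwargs": {
  "plan": "0 0 0 0 0; 0 0 0 0 0; 0 0 0 0 0; 0 0 0 0 0; 0 0 0 0 0"
}}

```text
clock: 10.77
ee_pos: [0.5657, -0.0093, 0.035]
orientation: [2.199, 2.242, 0.003]
contact_force: [1.0, 1.3, -1.1]
width: 0.66
grip_force: 15.0
```

Call:
{"fn": "arm_command", "kwargs": {
  "plan": "0 0 0 0 0; 0 0 0 0 0; 0 0 0 0 0; 0 0 0 0 0; 0 0 0 0 0"
}}

```text
clock: 11.18
ee_pos: [0.5657, -0.0093, 0.035]
orientation: [2.2, 2.242, 0.003]
contact_force: [-0.2, 1.5, 6.7]
width: 0.656
grip_force: 15.0
```

Call:
{"fn": "arm_command", "kwargs": {
  "plan": "0 0 -0.001 0 0; 0 0 -0.0007 0 0; -0.001 0 0 0 0; -0.001 0 0 0 0; -0.001 0 0 0 0"
}}

```text
clock: 11.6
ee_pos: [0.564, -0.0123, 0.0351]
orientation: [-2.199, -2.242, 0.002]
contact_force: [0.0, 1.7, -7.8]
width: 0.659
grip_force: 14.9
```

Call:
{"fn": "arm_command", "kwargs": {
  "plan": "-0.002 0 0 0 0; -0.002 0 0 0 0; -0.002 0 0 0 0; -0.002 0 0 0 0; -0.001 0 0 0 0"
}}

```text
clock: 12.02
ee_pos: [0.5646, -0.0224, 0.0355]
orientation: [2.201, 2.241, -0.001]
contact_force: [-0.3, 0.3, -9.0]
width: 0.651
grip_force: 14.9
```

Call:
{"fn": "arm_command", "kwargs": {
  "plan": "-0.001 0 0.0004 0 0; -0.001 0 0 0 0; -0.001 0 0 0 0; -0.001 0 0 0 0; -0.001 0 0 0 0"
}}

```text
clock: 12.43
ee_pos: [0.565, -0.0264, 0.0353]
orientation: [-2.2, -2.242, -0.0]
contact_force: [-0.5, 0.8, -9.7]
width: 0.652
grip_force: 14.9
```

Call:
{"fn": "arm_command", "kwargs": {
  "plan": "-0.001 0 0.0002 0 0; -0.001 0 0 0 0; -0.001 0 0 0 0; -0.001 0 0 0 0; -0.001 0 0 0 0"
}}

```text
clock: 12.85
ee_pos: [0.5651, -0.0316, 0.0351]
orientation: [-2.2, -2.242, -0.0]
contact_force: [-0.0, 0.8, -9.0]
width: 0.654
grip_force: 14.9
```

```bash
python3 snap.py w5; python3 wm.py w5.npz|head -6;python3 gapm.py w5.npz
```

```text
pos [ 0.5651 -0.0316  0.0351] az 1.09 zaxis [ 1.e-04  1.e-04 -1.e+00] F [-0.04  0.79 -9.01] tq [0.46 0.02 0.  ] w 60.1 g 14.9 12.85
(0.1, 0.12)
(array([565. , -26.7]), array([91.3, 32.7]), 1.6, 8577) z 0.1085 y -0.0441 -0.0108 x 0.5191 0.6104
(array([564.7, -48.1]), array([60. , 15.5]), 0.5, 3353) z 0.109 y -0.0559 -0.0403 x 0.5347 0.5947
(array([564.5,  49.3]), array([44.3, 60.7]), 89.5, 25840) z 0.1088 y 0.0271 0.0716 x 0.5343 0.5948
(0.074, 0.09)
(array([525. , -21.1]), array([14.2,  1.9]), 0.4, 460) z 0.0835 y -0.0221 -0.0201 x 0.5179 0.5321
w5.npz short L [0.0755 0.087 ] 3696
w5.npz plate R [-0.0926 -0.0874] 636
```

Call:
{"fn": "arm_command", "kwargs": {
  "plan": "-0.001 0 0.0005 0 0; -0.001 0 0 0 0; -0.001 0 0 0 0; -0.001 0 0 0 0; -0.001 0 0 0 0"
}}

```text
clock: 13.32
ee_pos: [0.5659, -0.0359, 0.035]
orientation: [2.199, 2.243, 0.002]
contact_force: [-0.2, 5.1, -1.0]
width: 0.655
grip_force: 15.0
```

Call:
{"fn": "arm_command", "kwargs": {
  "plan": "-0.0003 0 0 0 0; -0.0003 0 0 0 0; -0.0004 0 0 0 0; 0 0 0 0 0; 0 0 0 0 0"
}}

```text
clock: 13.73
ee_pos: [0.566, -0.0371, 0.035]
orientation: [2.2, 2.242, 0.002]
contact_force: [-0.7, 4.2, -0.5]
width: 0.654
grip_force: 15.0
```

Call:
{"fn": "arm_command", "kwargs": {
  "plan": "-0.0003 0 0 0 0; -0.0003 0 0 0 0; -0.0004 0 0 0 0; 0 0 0 0 0; 0 0 0 0 0"
}}

```text
clock: 14.15
ee_pos: [0.5661, -0.0382, 0.035]
orientation: [2.2, 2.242, 0.002]
contact_force: [0.4, 5.0, -0.8]
width: 0.656
grip_force: 15.0
```

```bash
python3 snap.py w6; python3 wm.py w6.npz|head -6;python3 gapm.py w6.npz
```

```text
pos [ 0.5661 -0.0382  0.035 ] az 1.09 zaxis [ 1.5e-03  4.0e-04 -1.0e+00] F [ 0.4   4.96 -0.83] tq [ 1.49  0.05 -0.04] w 60.3 g 15.0 14.15
(0.1, 0.12)
(array([530.6, -36.2]), array([10.8, 26.1]), 26.2, 922) z 0.1084 y -0.0502 -0.0239 x 0.5202 0.5332
(array([564.4,  49.4]), array([44.4, 60.7]), 89.6, 27258) z 0.1088 y 0.0271 0.0716 x 0.534 0.5948
(array([565.6, -54.4]), array([60.1, 16.1]), 0.4, 3347) z 0.1088 y -0.0626 -0.0462 x 0.5355 0.5956
(array([565.5, -25.6]), array([60.2, 16.7]), 0.6, 6682) z 0.1085 y -0.0342 -0.0174 x 0.5354 0.5956
(array([600.5, -34.7]), array([25.9, 11.6]), 63.8, 938) z 0.1082 y -0.0488 -0.0228 x 0.5975 0.6114
w6.npz short L [0.0768 0.0805] 1099
```

Call:
{"fn": "arm_command", "kwargs": {
  "plan": "-0.0003 0 0 0 0; -0.0003 0 0 0 0; -0.0004 0 0 0 0; 0 0 0 0 0; 0 0 0 0 0"
}}

```text
clock: 14.62
ee_pos: [0.5661, -0.0392, 0.035]
orientation: [2.2, 2.242, 0.002]
contact_force: [0.7, 5.3, -0.3]
width: 0.652
grip_force: 15.0
```

Call:
{"fn": "arm_command", "kwargs": {
  "plan": "-0.0003 0 0 0 0; -0.0003 0 0 0 0; -0.0004 0 0 0 0; 0 0 0 0 0; 0 0 0 0 0"
}}

```text
clock: 15.03
ee_pos: [0.5662, -0.0401, 0.035]
orientation: [2.2, 2.242, 0.002]
contact_force: [1.1, 5.1, -2.1]
width: 0.656
grip_force: 15.0
```

Call:
{"fn": "arm_command", "kwargs": {
  "plan": "-0.0003 0 0 0 0; -0.0003 0 0 0 0; -0.0002 0 0 0 0; 0 0 0 0 0; 0 0 0 0 0"
}}

```text
clock: 15.45
ee_pos: [0.5662, -0.0403, 0.035]
orientation: [2.199, 2.243, 0.003]
contact_force: [-0.4, 6.3, -0.7]
width: 0.655
grip_force: 15.0
```

Call:
{"fn": "arm_command", "kwargs": {
  "plan": "-0.0003 0 0 0 0; -0.0003 0 0 0 0; -0.0002 0 0 0 0; 0 0 0 0 0; 0 0 0 0 0"
}}

```text
clock: 15.87
ee_pos: [0.5661, -0.0407, 0.035]
orientation: [-2.199, -2.243, -0.003]
contact_force: [-0.2, 7.5, 0.1]
width: 0.656
grip_force: 15.0
```

```bash
python3 - <<'E'
from station import arm
from h import *
f=arm.grab_frame("top");cv2.imwrite("pics/top1.png",f["image"][...,::-1]);np.savez("top1.npz",**f)
for fn in("top0.npz","top1.npz"):
    W=cloud(dict(np.load(fn)))[172:192].reshape(-1,3);W=W[(W[:,0]>.545)&(W[:,0]<.59)&(W[:,1]<-.03)]
    for a,b in((.0815,.086),(.077,.0812),(.056,.063)):
        q=W[(W[:,2]>a)&(W[:,2]<b),1];print(fn,a,len(q),np.percentile(q,[2,50,98]).round(4) if len(q) else"")
E
python3 snap.py w7; python3 wm.py w7.npz|head -6
```

```text
top0.npz 0.0815 190 [-0.0927 -0.0651 -0.0536]
top0.npz 0.077 34 [-0.0953 -0.0929 -0.0537]
top0.npz 0.056 222 [-0.5982 -0.5484 -0.109 ]
top1.npz 0.0815 0 
top1.npz 0.077 0 
top1.npz 0.056 143 [-0.5982 -0.5764 -0.5459]
pos [ 0.5661 -0.0407  0.035 ] az 1.15 zaxis [ 0.0013  0.0016 -1.    ] F [1.15 7.32 0.25] tq [ 1.83  0.02 -0.06] w 59.9 g 15.0 15.9167
(0.1, 0.12)
(array([558.8, -30.6]), array([74.7, 29.3]), 15.3, 7619) z 0.1085 y -0.0532 -0.0195 x 0.5199 0.5958
(array([564.4,  49.5]), array([44.3, 60.7]), 89.8, 27703) z 0.1088 y 0.0272 0.0716 x 0.5341 0.5948
(array([565.8, -57.1]), array([60.2, 14.9]), 0.6, 3344) z 0.1088 y -0.0646 -0.0495 x 0.5357 0.5959
(array([600.8, -37. ]), array([26.5, 11.5]), 63.5, 945) z 0.1082 y -0.0515 -0.0256 x 0.5977 0.6116
(0.074, 0.09)
```

Call:
{"fn": "arm_command", "kwargs": {
  "plan": "-0.0003 0 0 0 0; -0.0003 0 0 0 0; -0.0002 0 0 0 0; 0 0 0 0 0; 0 0 0 0 0"
}}

```text
clock: 16.38
ee_pos: [0.5661, -0.041, 0.035]
orientation: [-2.198, -2.244, -0.004]
contact_force: [0.7, 7.4, 0.8]
width: 0.654
grip_force: 14.9
```

Call:
{"fn": "arm_command", "kwargs": {
  "plan": "0.001 0 0 0 0; 0.001 0 0 0 0; 0.0004 0 0 0 0; 0 0 0 0 0; 0 0 0 0 0"
}}

```text
clock: 16.8
ee_pos: [0.5661, -0.0409, 0.035]
orientation: [2.199, 2.241, 0.001]
contact_force: [3.4, 2.1, 0.5]
width: 0.651
grip_force: 14.9
```

Call:
{"fn": "arm_command", "kwargs": {
  "plan": "0 0 0 0 0.4; 0 0 0 0 0.7; 0 0 0 0 1; 0 0 0 0 1; 0 0 0 0 1"
}}

```text
clock: 17.22
ee_pos: [0.5647, -0.0411, 0.0341]
orientation: [-2.201, -2.241, 0.002]
contact_force: [0.1, -0.1, -6.6]
width: 0.965
grip_force: 0.0
```

Call:
{"fn": "arm_command", "kwargs": {
  "plan": "0 0 -0.03 0 1; 0 0 -0.03 0 1; 0 0 -0.03 0 1; 0 0 -0.03 0 1; 0 0 -0.02 0 1"
}}

```text
clock: 17.63
ee_pos: [0.566, -0.0411, 0.1772]
orientation: [2.2, 2.24, 0.003]
contact_force: [0.4, 0.6, -6.3]
width: 0.997
grip_force: 0.0
```

Call:
{"fn": "arm_command", "kwargs": {
  "plan": "0.03 0 -0.01 0 1; 0.02 0 -0.01 0 1; 0 0 0 0 1; 0 0 0 0 1; 0 0 0 0 1"
}}

```text
clock: 18.05
ee_pos: [0.5639, 0.0086, 0.1942]
orientation: [2.201, 2.242, -0.002]
contact_force: [-0.0, -0.3, -6.8]
width: 1.0
grip_force: 0.0
```

```bash
python3 snap.py w8; python3 wm.py w8.npz; python3 gapm.py w8.npz
```

```text
pos [0.5639 0.0086 0.1942] az 1.06 zaxis [-7.e-04 -7.e-04 -1.e+00] F [-0.01 -0.27 -6.8 ] tq [0.22 0.02 0.  ] w 92.0 g 0.0 18.05
(0.1, 0.12)
(array([564.4,  49.7]), array([44.1, 59.8]), 89.5, 3528) z 0.1087 y 0.0276 0.0718 x 0.5344 0.5944
(array([565.6, -42. ]), array([60.3, 44.2]), 1.2, 2771) z 0.1088 y -0.0646 -0.0199 x 0.5352 0.5956
(0.074, 0.09)
(array([565.4, -21.1]), array([ 2.5, 59.1]), 89.9, 344) z 0.0821 y -0.0225 -0.0199 x 0.5359 0.595
(array([565.7,  97.5]), array([51.9, 61.3]), 89.8, 4003) z 0.0838 y 0.0714 0.1234 x 0.5351 0.5964
(array([567.4, -85.6]), array([60.6, 14.5]), 1.2, 496) z 0.0836 y -0.093 -0.0779 x 0.5372 0.5977
(0.02, 0.035)
(array([532.4,  89.6]), array([106.8,  19. ]), 88.7, 561) z 0.027 y 0.0364 0.1431 x 0.5234 0.543
(array([528.7, -38.8]), array([  8.1, 147.9]), 0.3, 430) z 0.0267 y -0.1127 0.0351 x 0.5243 0.5325
(array([565.4, -20.8]), array([58.2,  1.8]), 0.0, 199) z 0.0278 y -0.0217 -0.0199 x 0.5363 0.5945
(array([598.2,  91.5]), array([ 20.3, 103. ]), 3.6, 364) z 0.0269 y 0.0403 0.1434 x 0.5853 0.6061
(array([602.5, -16.1]), array([  8.2, 109.8]), 0.5, 380) z 0.0267 y -0.071 0.0389 x 0.5983 0.607
(0.05, 0.07)
(array([564.9, 139.5]), array([65.1,  8.6]), 0.1, 739) z 0.0587 y 0.1352 0.1439 x 0.5324 0.5975
(array([ 566.3, -109. ]), array([ 7.9, 65.1]), 89.9, 288) z 0.0589 y -0.1131 -0.1051 x 0.5337 0.5988
(array([565.2, -21. ]), array([58.6,  2. ]), 0.8, 333) z 0.0601 y -0.0225 -0.0199 x 0.5359 0.5945
w8.npz short L [0.0723 0.1185] 2350
w8.npz short R [-0.0874 -0.0787] 261
w8.npz plate L [0.1191 0.1233] 213
w8.npz plate R [-0.0926 -0.0896] 69
w8.npz frame L [0.1354 0.1434] 406
w8.npz frame R [-0.1127 -0.106 ] 170
```

```bash
python3 plan.py .452 .265 .205 22.4 15
```

```text
pos [0.5638 0.0081 0.194 ] tooly az 1.0 tilt [-1.e-03 -9.e-04 -1.e+00] dturn -21.4 d [-0.1118  0.2569  0.011 ]
0.0173 -0.0072 -0.0007 -1.43; 0.0174 -0.0067 -0.0007 -1.43; 0.0176 -0.0063 -0.0007 -1.43; 0.0177 -0.0058 -0.0007 -1.43; 0.0179 -0.0054 -0.0007 -1.43; 
0.018 -0.005 -0.0007 -1.43; 0.0181 -0.0045 -0.0007 -1.43; 0.0182 -0.0041 -0.0007 -1.43; 0.0183 -0.0036 -0.0007 -1.43; 0.0184 -0.0031 -0.0007 -1.43; 
0.0185 -0.0027 -0.0007 -1.43; 0.0185 -0.0022 -0.0007 -1.43; 0.0186 -0.0018 -0.0007 -1.43; 0.0186 -0.0013 -0.0007 -1.43; 0.0187 -0.0008 -0.0007 -1.43;
```

Call:
{"fn": "arm_command", "kwargs": {
  "plan": "0.017 -0.007 -0.001 -1.43 1; 0.0175 -0.007 -0.001 -1.43 1; 0.0175 -0.006 -0.001 -1.43 1; 0.0175 -0.006 -0.001 -1.43 1; 0.018 -0.0055 -0.001 -1.43 1"
}}

```text
clock: 18.52
ee_pos: [0.5263, 0.0936, 0.1989]
orientation: [-2.058, -2.374, 0.002]
contact_force: [0.2, -0.5, -7.0]
width: 0.999
grip_force: 0.0
```

Call:
{"fn": "arm_command", "kwargs": {
  "plan": "0.018 -0.005 -0.001 -1.43 1; 0.018 -0.0045 -0.001 -1.43 1; 0.018 -0.004 -0.001 -1.43 1; 0.0185 -0.0035 -0.001 -1.43 1; 0.0185 -0.003 -0.001 -1.43 1"
}}

```text
clock: 18.93
ee_pos: [0.4893, 0.1792, 0.204]
orientation: [-1.906, -2.498, 0.002]
contact_force: [-0.1, 0.3, -7.4]
width: 1.001
grip_force: 0.0
```

Call:
{"fn": "arm_command", "kwargs": {
  "plan": "0.0185 -0.0025 0 -1.43 1; 0.0185 -0.002 0 -1.43 1; 0.0185 -0.002 0 -1.43 1; 0.0185 -0.0015 0 -1.43 1; 0.0185 -0.001 0 -1.43 1"
}}

```text
clock: 19.35
ee_pos: [0.4515, 0.2665, 0.2045]
orientation: [1.742, 2.614, -0.0]
contact_force: [1.0, 0.4, -7.4]
width: 1.003
grip_force: 0.0
```

```bash
python3 snap.py w9
python3 - <<'E'
from wm import *
segs(wcloud("w9.npz"),.092,.108,.38,.52,.2,.36)
E
```

```text
pos [0.4515 0.2665 0.2045] az 22.65 zaxis [-1.e-04 -2.e-04 -1.e+00] F [ 1.    0.43 -7.37] tq [ 0.31 -0.04  0.  ] w 92.3 g 0.0 19.35
(array([450.6, 284.1]), array([60., 43.]), 22.4, 2467) z 0.1008 y 0.2535 0.3 x 0.4159 0.4851
```

View pics/w9.png

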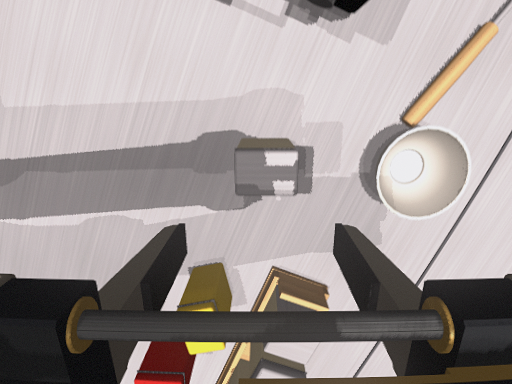

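The loose tin is at (266,168), square between the fingers, and the bowl at (422,170) is clear. I'll descend and grip it.

Call:
{"fn": "arm_command", "kwargs": {
  "plan": "0.0083 0.003 0.02 0 1; 0.0083 0.003 0.02 0 1; 0 0 0.02 0 1; 0 0 0.02 0 1; 0 0 0.02 0 1"
}}

```text
clock: 19.82
ee_pos: [0.4511, 0.2835, 0.1036]
orientation: [1.743, 2.614, 0.0]
contact_force: [0.3, -0.0, -6.5]
width: 0.998
grip_force: 0.0
```

Call:
{"fn": "arm_command", "kwargs": {
  "plan": "0 0 0.02 0 1; 0 0 0.02 0 1; 0 0 0.019 0 1; 0 0 0 0 0.5; 0 0 0 0 0.3"
}}

```text
clock: 20.23
ee_pos: [0.4508, 0.2826, 0.045]
orientation: [-1.744, -2.613, 0.003]
contact_force: [0.4, -0.1, -6.3]
width: 0.874
grip_force: 0.0
```

Call:
{"fn": "arm_command", "kwargs": {
  "plan": "0 0 0 0 0; 0 0 0 0 0; 0 0 0 0 0; 0 0 0 0 0; 0 0 0 0 0",
  "grip_force": 15
}}

```text
clock: 20.65
ee_pos: [0.4517, 0.2833, 0.0468]
orientation: [1.744, 2.613, 0.002]
contact_force: [-1.4, -0.8, 2.3]
width: 0.651
grip_force: 15.0
```

Call:
{"fn": "arm_command", "kwargs": {
  "plan": "0 0 0 0 0; 0 0 0 0 0; 0 0 0 0 0; 0 0 0 0 0; 0 0 0 0 0"
}}

```text
clock: 21.07
ee_pos: [0.4518, 0.2833, 0.0468]
orientation: [-1.744, -2.613, -0.002]
contact_force: [-2.6, -1.1, 6.6]
width: 0.651
grip_force: 15.0
```

Call:
{"fn": "arm_command", "kwargs": {
  "plan": "0 0 -0.01 0 0; 0 0 -0.02 0 0; 0 0 -0.03 0 0; 0 0 -0.03 0 0; 0 0 -0.03 0 0"
}}

```text
clock: 21.48
ee_pos: [0.4507, 0.282, 0.1662]
orientation: [1.745, 2.612, -0.003]
contact_force: [0.6, 1.6, -9.0]
width: 0.651
grip_force: 15.0
```

Call:
{"fn": "arm_command", "kwargs": {
  "plan": "0 0 -0.025 0 0; 0 0 0 0 0; 0 0 0 0 0; 0 0 0 0 0; 0 0 0 0 0"
}}

```text
clock: 21.9
ee_pos: [0.45, 0.282, 0.1883]
orientation: [-1.744, -2.612, 0.006]
contact_force: [-0.7, 0.3, -10.0]
width: 0.649
grip_force: 15.0
```

```bash
python3 snap.py w10
python3 - <<'E'
from wm import *
f=dict(np.load("w10.npz"));C=cloud(f,f["hand_eye"]).reshape(-1,3)
np.set_printoptions(precision=4,suppress=True)
for zl in np.arange(-.075,-.03,.005):
    q=C[(C[:,2]>zl)&(C[:,2]<zl+.005)&(abs(C[:,1])<.033)&(C[:,0]>-.03)&(C[:,0]<.06)]
    if len(q)>50:print(zl.round(3),len(q),np.percentile(q,[1,50,99],axis=0)[:,[0,1]].tolist(),rect(q))
E
python3 plan.py .565 .004 .192 0.9 16
```

```text
pos [0.45   0.282  0.1883] az 22.54 zaxis [-0.003  -0.0027 -1.    ] F [-0.65  0.34 -9.95] tq [ 0.3  -0.01  0.02] w 59.7 g 15.0 21.9
-0.065 609 [[-0.003864880171010283, -0.032949420641673687], [0.005067790715758039, -0.029632447931634328], [0.01137854132005475, 0.032901605585676244]] (array([ 3.3, -0. ]), array([17.1, 66. ]), 0.0, 609)
-0.06 668 [[-0.008749372546568863, -0.03264576546005512], [0.005876101264225594, -0.005814738800040878], [0.019760230154253773, 0.03240304658977289]] (array([5.6, 0. ]), array([65.9, 29.6]), 89.6, 668)
-0.055 8599 [[-0.010040845495489097, -0.029805921231649907], [0.00804778036159054, 0.00020210328705753863], [0.02248478150641384, 0.03017749575334646]] (array([5.5, 0.1]), array([65.9, 35.3]), 89.1, 8599)
-0.05 690 [[0.01062980505201311, -0.032429481720068175], [0.022261119829478707, -0.0011438763790120132], [0.022944576614690335, 0.03229046129817069]] (array([16.9, -0. ]), array([12.7, 65.8]), 0.1, 690)
-0.045 484 [[0.01077020387730028, -0.03254097372382892], [0.022138502572641137, 0.0006868796222821218], [0.0229943097135797, 0.032573741109707816]] (arra
[... 335 characters left out ...]
-0.0007689230151880595], [0.02302490033262735, 0.02810689974033707]] (array([22.3, -0.1]), array([58. ,  1.8]), 89.7, 457)
pos [0.4502 0.282  0.1884] tooly az 22.53 tilt [-0.0029 -0.0027 -1.    ] dturn 21.63 d [ 0.1148 -0.278   0.0036]
-0.0188 -0.0 -0.0002 1.35; -0.0188 0.0004 -0.0002 1.35; -0.0188 0.0009 -0.0002 1.35; -0.0188 0.0013 -0.0002 1.35; -0.0187 0.0017 -0.0002 1.35; 
-0.0187 0.0022 -0.0002 1.35; -0.0186 0.0026 -0.0002 1.35; -0.0185 0.0031 -0.0002 1.35; -0.0185 0.0035 -0.0002 1.35; -0.0184 0.0039 -0.0002 1.35; 
-0.0183 0.0044 -0.0002 1.35; -0.0182 0.0048 -0.0002 1.35; -0.0181 0.0052 -0.0002 1.35; -0.0179 0.0056 -0.0002 1.35; -0.0178 0.0061 -0.0002 1.35; 
-0.0176 0.0065 -0.0002 1.35;
```

Call:
{"fn": "arm_command", "kwargs": {
  "plan": "-0.019 0 0 1.35 0; -0.019 0.0005 0 1.35 0; -0.019 0.001 0 1.35 0; -0.019 0.001 0 1.35 0; -0.0185 0.002 0 1.35 0"
}}

```text
clock: 22.37
ee_pos: [0.4884, 0.1926, 0.1903]
orientation: [1.9, 2.501, -0.001]
contact_force: [0.6, 0.4, -9.6]
width: 0.652
grip_force: 15.0
```

Call:
{"fn": "arm_command", "kwargs": {
  "plan": "-0.0185 0.002 0 1.35 0; -0.0185 0.0025 0 1.35 0; -0.0185 0.003 0 1.35 0; -0.0185 0.0035 0 1.35 0; -0.0185 0.004 0 1.35 0"
}}

```text
clock: 22.78
ee_pos: [0.5237, 0.1058, 0.1906]
orientation: [2.045, 2.385, -0.0]
contact_force: [0.5, 0.0, -10.2]
width: 0.65
grip_force: 15.0
```

Call:
{"fn": "arm_command", "kwargs": {
  "plan": "-0.018 0.0045 0 1.35 0; -0.018 0.005 0 1.35 0; -0.018 0.005 0 1.35 0; -0.018 0.0055 0 1.35 0; -0.018 0.006 0 1.35 0"
}}

```text
clock: 23.2
ee_pos: [0.5591, 0.0191, 0.1905]
orientation: [2.181, 2.261, -0.0]
contact_force: [0.9, -0.9, -8.3]
width: 0.647
grip_force: 15.0
```

Call:
{"fn": "arm_command", "kwargs": {
  "plan": "-0.0175 0.0065 0 1.35 0; 0 0 0 0 0; 0 0 0 0 0; 0 0 0 0 0; 0 0 0 0 0"
}}

```text
clock: 23.62
ee_pos: [0.5658, 0.0053, 0.1904]
orientation: [-2.202, -2.24, -0.0]
contact_force: [-0.4, 0.3, -8.6]
width: 0.649
grip_force: 15.0
```

```bash
python3 snap.py w11; python3 wm.py w11.npz|head -8;  python3 - <<'E'
from wm import *
W=wcloud("w11.npz").reshape(-1,3)
# left tall inner edge & held tin left face
for n,a,b in(("talls",.104,.112),("held",.20,.245),("heldside",.15,.2)):
    q=W[(W[:,2]>a)&(W[:,2]<b)&(W[:,0]>.54)&(W[:,0]<.59)&(abs(W[:,1])<.08)]
    if len(q):print(n,len(q),np.percentile(q[:,1],[0.5,50,99.5]).round(4))
E
python3 plan.py .565 .0037 .19 0.9 1
```

```text
pos [0.5658 0.0053 0.1904] az 0.97 zaxis [-5.e-04  6.e-04 -1.e+00] F [-0.42  0.3  -8.62] tq [ 0.33 -0.    0.  ] w 59.7 g 15.0 23.6167
(0.1, 0.12)
(array([564.4,  49.6]), array([44.2, 60.1]), 89.5, 3662) z 0.1087 y 0.0274 0.0718 x 0.5342 0.5944
(0.074, 0.09)
(array([566.2,  97.1]), array([52.9, 60.6]), 89.6, 4132) z 0.0838 y 0.0705 0.1234 x 0.5359 0.5966
(0.02, 0.035)
(array([532.7,  97.8]), array([90.6, 18.8]), 88.2, 532) z 0.0269 y 0.0527 0.1433 x 0.5237 0.5434
(array([595.9,  68.8]), array([ 20.7, 149.7]), 0.3, 561) z 0.0268 y -0.0061 0.1437 x 0.5851 0.6065
(0.05, 0.07)
talls 3068 [0.0279 0.0507 0.0715]
held 9462 [-0.005   0.0227  0.0283]
heldside 1887 [0.0269 0.0276 0.0283]
pos [0.5658 0.0055 0.1905] tooly az 1.0 tilt [-4.e-04  5.e-04 -1.e+00] dturn 0.1 d [-0.0008 -0.0018 -0.0005]
-0.0018 -0.0009 0.0005 0.1;
```

View pics/w11.png

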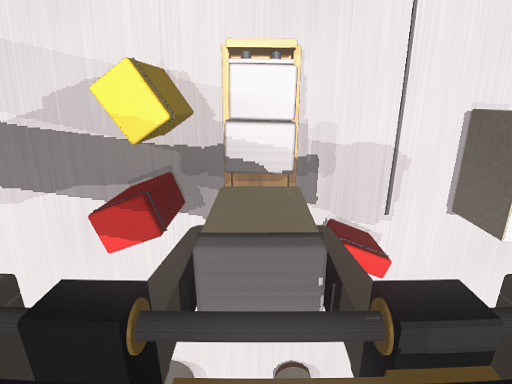

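The tin is held squarely above the gap, its left face at y 27.6 mm against a target of 25.8. I'll correct by −1.8 mm and descend to just above the lids.

Call:
{"fn": "arm_command", "kwargs": {
  "plan": "-0.0018 -0.0008 0.008 0.1 0; 0 0 0.008 0 0; 0 0 0.008 0 0; 0 0 0.003 0 0; 0 0 0 0 0"
}}

```text
clock: 24.08
ee_pos: [0.5645, 0.0031, 0.1621]
orientation: [-2.204, -2.237, 0.003]
contact_force: [0.0, -0.1, -10.7]
width: 0.65
grip_force: 15.0
```

```bash
python3 snap.py w12; python3 wm.py w12.npz|head -2;  python3 - <<'E'
from wm import *
W=wcloud("w12.npz").reshape(-1,3)
for n,a,b in(("talls",.104,.112),("held",.19,.245),("heldside",.125,.175)):
    q=W[(W[:,2]>a)&(W[:,2]<b)&(W[:,0]>.54)&(W[:,0]<.59)&(abs(W[:,1])<.08)]
    if len(q):print(n,len(q),np.percentile(q[:,1],[0.5,50,99.5]).round(4))
q=W[(W[:,2]>.19)&(W[:,2]<.22)&(abs(W[:,0]-.565)<.034)&(W[:,1]>.008)&(W[:,1]<.03)];print(rect(q))
E
```

```text
pos [0.5645 0.0031 0.1621] az 0.85 zaxis [-2.5e-03 -4.0e-04 -1.0e+00] F [  0.02  -0.15 -10.71] tq [ 0.35 -0.    0.02] w 59.8 g 15.0 24.0833
(0.1, 0.12)
(array([564.2,  48.4]), array([46.6, 60.2]), 89.6, 4568) z 0.1087 y 0.0251 0.0718 x 0.5342 0.5944
talls 3846 [0.0281 0.0508 0.0713]
held 9551 [-0.007   0.0159  0.0262]
heldside 1987 [0.0248 0.0255 0.0262]
(array([565. ,  17.2]), array([68. , 18.6]), 0.4, 8020)
```

Call:
{"fn": "arm_command", "kwargs": {
  "plan": "0.0002 0 0.006 0 0; 0 0 0.006 0 0; 0 0 0.006 0 0; 0 0 0.006 0 0; 0 0 0.006 0 0"
}}

```text
clock: 24.55
ee_pos: [0.5653, 0.0032, 0.1328]
orientation: [-2.205, -2.237, 0.0]
contact_force: [0.9, -0.2, -9.4]
width: 0.652
grip_force: 15.0
```

Call:
{"fn": "arm_command", "kwargs": {
  "plan": "0 0 0.006 0 0; 0 0 0.006 0 0; 0 0 0.006 0 0; 0 0 0.006 0 0; 0 0 0.006 0 0"
}}

```text
clock: 24.97
ee_pos: [0.5655, 0.0032, 0.103]
orientation: [2.205, 2.237, 0.0]
contact_force: [1.2, 0.6, -9.7]
width: 0.648
grip_force: 15.0
```

Call:
{"fn": "arm_command", "kwargs": {
  "plan": "0 0 0.006 0 0; 0 0 0.006 0 0; 0 0 0.006 0 0; 0 0 0.006 0 0; 0 0 0.006 0 0"
}}

```text
clock: 25.38
ee_pos: [0.5655, 0.0032, 0.073]
orientation: [2.205, 2.237, 0.0]
contact_force: [-0.4, -0.5, -9.8]
width: 0.654
grip_force: 15.0
```

Call:
{"fn": "arm_command", "kwargs": {
  "plan": "0 0 0.004 0 0; 0 0 0.004 0 0; 0 0 0.004 0 0; 0 0 0.003 0 0; 0 0 0 0 0"
}}

```text
clock: 25.8
ee_pos: [0.5651, 0.0032, 0.058]
orientation: [-2.205, -2.237, 0.001]
contact_force: [-0.3, 0.6, -9.7]
width: 0.652
grip_force: 15.0
```

Call:
{"fn": "arm_command", "kwargs": {
  "plan": "0 0 0.0006 0 0; 0 0 0.0006 0 0; 0 0 0.0006 0 0; 0 0 0.0004 0 0; 0 0 0 0 0"
}}

```text
clock: 26.22
ee_pos: [0.5654, 0.0032, 0.0564]
orientation: [2.205, 2.238, 0.0]
contact_force: [0.5, 0.4, -9.1]
width: 0.652
grip_force: 15.0
```

Call:
{"fn": "arm_command", "kwargs": {
  "plan": "0 0 0.0003 0 0; 0 0 0.0003 0 0; 0 0 0.0003 0 0; 0 0 0 0 0; 0 0 0 0 0"
}}

```text
clock: 26.63
ee_pos: [0.5654, 0.0032, 0.0555]
orientation: [2.205, 2.238, 0.0]
contact_force: [0.8, 0.6, -9.5]
width: 0.649
grip_force: 15.0
```

Call:
{"fn": "arm_command", "kwargs": {
  "plan": "0 0 0.0003 0 0; 0 0 0.0003 0 0; 0 0 0.0003 0 0; 0 0 0 0 0; 0 0 0 0 0"
}}

```text
clock: 27.05
ee_pos: [0.5654, 0.0032, 0.0548]
orientation: [-2.205, -2.238, -0.0]
contact_force: [-1.3, 0.1, -6.4]
width: 0.654
grip_force: 15.0
```

Call:
{"fn": "arm_command", "kwargs": {
  "plan": "0 0 0.0003 0 0; 0 0 0.0003 0 0; 0 0 0.0003 0 0; 0 0 0 0 0; 0 0 0 0 0"
}}

```text
clock: 27.47
ee_pos: [0.5654, 0.0031, 0.0548]
orientation: [-2.205, -2.237, -0.001]
contact_force: [-5.0, 0.0, 6.3]
width: 0.652
grip_force: 15.0
```

It's on the floor. I'll unload, release, withdraw and check.

Call:
{"fn": "arm_command", "kwargs": {
  "plan": "0 0 -0.0008 0 0; 0 0 -0.0005 0 0; 0 0 0 0 0; 0 0 0 0 0; 0 0 0 0 0"
}}

```text
clock: 27.88
ee_pos: [0.5655, 0.0032, 0.0548]
orientation: [2.205, 2.238, -0.0]
contact_force: [-1.3, 0.4, -5.3]
width: 0.652
grip_force: 15.0
```

Call:
{"fn": "arm_command", "kwargs": {
  "plan": "0 0 0 0 0.8; 0 0 0 0 0.9; 0 0 0 0 1; 0 0 0 0 1; 0 0 0 0 1"
}}

```text
clock: 28.3
ee_pos: [0.5655, 0.0032, 0.055]
orientation: [2.205, 2.237, 0.0]
contact_force: [-0.4, 0.4, -6.3]
width: 0.986
grip_force: 0.0
```

Call:
{"fn": "arm_command", "kwargs": {
  "plan": "0 0 -0.015 0 1; 0 0 -0.025 0 1; 0 0 -0.025 0 1; 0 0 -0.025 0 1; 0 0 -0.025 0 1"
}}

```text
clock: 28.72
ee_pos: [0.5653, 0.0031, 0.1711]
orientation: [2.205, 2.237, -0.0]
contact_force: [0.9, -0.1, -6.7]
width: 0.997
grip_force: 0.0
```

Call:
{"fn": "arm_command", "kwargs": {
  "plan": "0 0 -0.025 0 1; 0 0 0 0 1; 0 0 0 0 1; 0 0 0 0 1; 0 0 0 0 1"
}}

```text
clock: 29.13
ee_pos: [0.5642, 0.0033, 0.1931]
orientation: [-2.204, -2.236, 0.004]
contact_force: [0.5, 1.3, -6.7]
width: 1.0
grip_force: 0.0
```

```bash
python3 snap.py w13; python3 wm.py w13.npz|head -7; python3 gapm.py w13.npz
```

```text
pos [0.5642 0.0033 0.1931] az 0.84 zaxis [-3.1e-03 -5.0e-04 -1.0e+00] F [ 0.47  1.26 -6.73] tq [ 0.29 -0.04 -0.02] w 92.0 g 0.0 29.1333
(0.1, 0.12)
(array([564.6,  26.9]), array([60.4, 88.9]), 0.4, 6722) z 0.1087 y -0.0177 0.0711 x 0.5342 0.595
(array([565.4, -42.2]), array([60.1, 44. ]), 0.7, 2840) z 0.1087 y -0.0645 -0.02 x 0.5353 0.5957
(0.074, 0.09)
(array([566.3,  96.6]), array([60.6, 52.5]), 0.7, 4096) z 0.0837 y 0.0706 0.1231 x 0.5357 0.5965
(array([567.7, -85.8]), array([61.2, 14.9]), 0.9, 544) z 0.0835 y -0.0935 -0.0781 x 0.5372 0.5982
(0.02, 0.035)
w13.npz short L [0.0715 0.1176] 2403
w13.npz short R [-0.0881 -0.0785] 278
w13.npz plate L [0.1185 0.1229] 228
w13.npz plate R [-0.0934 -0.09  ] 79
w13.npz frame L [0.1357 0.1439] 425
w13.npz frame R [-0.1133 -0.1059] 175
```

View pics/w13.png

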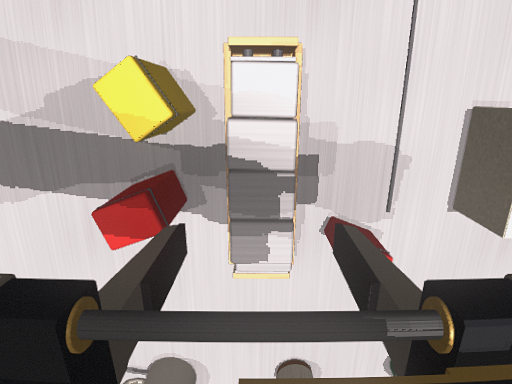

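All five tins stand in line between the plates, at rows 60–275 around column 263. The three tall lids are level at 108.7 mm and the arm is clear.

```bash
python3 -c "
from station import arm;print(arm.hand_in())"
```

```text
the job is handed in; nothing more can be done
None
```

The two tall tins were slid apart until the row was tight at both plates, the loose tin was set down flat between them and let go, and the job was handed in after about 29 s of the 70 s allowed; no verdict came back.

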